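Take the girth of a brass tube by rolling it one turn

ROBOT

A 6-joint arm with a two-finger parallel gripper is mounted at the origin on a cart in front of the work surface, level with it; the furniture and walls round the work are solid. World frame = base frame: x ahead of the robot, y to its left, z up, the work surface at z = 0. Lengths are in mm, angles in degrees, forces in N, time in s.
With the tool pointing down it reaches from about 350 to 925 mm from the base axis. Payload 6.4 kg.
Tool frame: the origin (TCP) lies on the mounting face of the last link; the fingertips stand 199 mm ahead of it and the grasp point (between the pads) lies 180 mm ahead of it; z points along the fingers, y is the line along which they close (so a half turn about z gives the same grasp; the last joint's range is limited). The gripper opens to 94 mm and grips with 3 to 60 N. Pads are 16 mm wide; open, the fingers measure 119 mm over their backs; the gripper's body (75 mm by 177 mm) begins 78 mm behind the grasp point.
Start: joints at [65.426, 14.043, 89.255, -0, 76.702, -9.975], TCP at [163.831, 629.027, 404.655] pointing down, gripper open.
Joint ranges: [-179.41, 179.41], [-58.25, 129.5], [7.25, 145.43], [-54.29, 234.29], [11.92, 165.04], [-157.13, 157.13]. Speed limits (degrees/s): [147.25, 147.25, 180, 180, 180, 180].

INTERFACE

Orientations are given as a 3x3 rotation matrix whose columns are the frame's x, y, z axes.
In Python, from station import bot, viewer, order gives the robot as it stands (bot), with the cameras (viewer) and the job (order).
- The arm moves only by the shell command python3 nudge.py FILE [FORCE], which reads ROWS from the file FILE. ROWS is 1 to 5 rows, parted by semicolons, with the numbers parted by commas; each row has 7 numbers: the finger opening in mm, then dx, dy, dz in mm, then a rotation vector rx, ry, rz in degrees; each row is the pose to reach, as a shift and turn from the pose commanded when the command began, along the tool's axes at that moment; what a row does not reach only later rows make up. A row lasts 1/8 s, in which the tool goes at most 62.5 mm and 10.7 degrees, less where a joint would pass 70% of its speed; a pose out of reach is approached as far as the arm can. The fingers move at their own pace and stop on an object; FORCE is the grip in N (left out, the last holds). Time passes only in rows, so rows that do not move let the fingers close. It prints the time, the measured TCP pose, the force, the opening and the grip force at its end. Input that does not fit is refused with a message, and nothing moves.
- bot.state(): the state, without advancing time (a new reading comes with each control period).
- viewer.get_image(name): name is "scene" or "top" or "wrist"; returns a dict with "frame" (400x640x3 uint8, red, green, blue), "fx", "fy", "cx", "cy" (pixels), "k1" (the pictures are not rectified: a ray, as slopes to the right and down, at radius r is drawn at 1 + k1 r^2 times it, then the intrinsics apply), "T" (4x4, takes a point from camera to world coordinates); the wrist camera has in their place "tool_from_camera" (4x4, takes a point from camera to tool coordinates, whose origin is the TCP and whose axes are the flange's). Camera axes: x right, y down, z forward; pixel columns grow to the right and rows downward; lengths in mm; the calibration is good to about 2 mm. A picture is of the moment at which its call begins: read the wrist's pose just before it. There is no depth.
- order.finish_job(): hands the job in; it is judged then, once.
The state is a dict: "t": time; "joints": joint angles; "qd": joint speeds; "tau": joint torques, N m; "tcp_pos": TCP position; "tcp_rot": TCP orientation; "ft_force": force on the tool from outside, world axes, zero at the start; "ft_torque": the same for the moment, N m; "width": finger opening in mm; "grip_force": force on a finger pad.
Only numpy, scipy, OpenCV 4.12 (cv2) and the standard library are available. Lean on these libraries where they do the work, as an engineer would, in place of code of your own. Each camera call takes 0.05 s, during which the arm holds its last target. There are 200 camera calls.

TASK

Set the sliding length stop on the roll-out board to the girth of the thin brass tube: take the rolling float by its rib, lay its cork sole on the tube and, pressing firmly enough that nothing skids but not hard enough to squeeze the thin tube, roll it exactly one full turn forward along the track, so that the tube itself pushes the stop ahead and its filed line comes to the top again. Then lay the float flat on the bench off the board and leave the tube resting behind the stop; do not lift the tube or touch it with the fingers, do not touch the stop with the fingers or the float, and leave the loose things round about where they are.

Things in the scene. Friction and masses are not known exactly. Their poses are not given: they have to be found in the camera images.
- rollout_board: fixed maple board 240 x 84 x 15 mm. Origin: centre of its underside; x along the track in the rolling direction, y across, z up. The flat cork track (surface at z = 17 mm) lies between two rails 54 mm apart, tops at z = 26 mm. A wooden back stop with its face at x = -95 mm, top at z = 37 mm, closes the track behind the tube.
- tube: thin brass tube, 32 mm outside diameter (girth 100.5 mm), 50 mm long, 0.1 kg, lying across the track, at first against the back stop: axis at x = -79, z = 33 mm of the board. Origin: on the axis, mid-length; y along the axis; z points to the filed dark line along its outside, uppermost at the start. Rolls easily, but stays when let go. More than 22 N of pressure puts it out of round.
- tube_line (a point): middle of the filed line on the tube's outside, 16 mm from its axis
- length_stop (a joint): aluminium stop, 22 mm long, with a wooden face, sliding along the board's x, in m: 0 touching the tube at the back stop, up to 0.145; reads how far the tube has pushed it. Starts between 0.015 and 0.06, drags with about 6.5 N (pressed with less than some 12 N the tube may skid on meeting it), stays where left. Its top is at z = 41 mm of the board, 8 mm below the tube's top (49 mm).
- stop_face (a point): middle of the stop's face that meets the tube, at the height of the tube's axis; x = -63 mm of the board when the joint reads 0
- rolling_float: wooden float, 0.12 kg: flat cork-faced sole 90 x 40 x 12 mm with an upright cross rib in the middle. Origin: centre of the sole's underside; x along the sole, z up. Rib: 14 mm thick along x, 40 mm along y, from z = 12 to 52 mm; gripped across its 14 mm from above. Same either way round. It moves twice as far as the tube it rolls; being shorter than the girth it needs two or more strokes.
- float_rib (a point): middle of the rib, 38 mm above the sole's underside: the height to grip
- wax_block: loose bystander: green wax block 34 x 62 x 22 mm, not to be disturbed
- vial: loose bystander: small capped clear jar 34 mm wide and high, not to be disturbed
- tape_roll: loose bystander: roll of masking tape 100 mm across, 18 mm high, not to be disturbed

How it is judged (in metres and radians):
On the way:
1. half a turn: the tube, driven by the float, has rolled half its girth along the track (to within 8 mm) and its line is at the bottom (to within 0.5 rad) (angle between tube's own z axis and vertical above 2.64 rad and x of tube in the frame of rollout_board between -0.0365 and -0.0205 m and contact force between rolling_float and tube above 0.3 N), for 0.1 s.
At the end, for the whole second after the job is handed in: the length stop stands at one girth of the tube (100.5 mm, within 3 mm), the tube rests on the track behind it, one girth from its start (within 3.5 mm), its filed line on top (within 0.2 rad), and the float lies flat on the bench, at rest (value of joint length_stop between 0.0975 and 0.1035 m and angle between tube's own z axis and vertical below 0.2 rad and x of tube in the frame of rollout_board between 0.0182 and 0.0252 m and z of tube in the frame of rollout_board below 0.036 m and linear speed of tube below 0.01 m/s and height (world z) of rolling_float below 0.004 m and angle between rolling_float's own z axis and vertical below 0.05 rad and linear speed of rolling_float below 0.02 m/s); the robot touches nothing.
It fails at once if the float presses the tube with more than 22 N (contact force between rolling_float and tube above 22 N).
It fails at once if the fingers touch the tube (contact force between the fingers and tube above 1 N).
It fails at once if the tube is lifted off the track (z of tube in the frame of rollout_board above 0.043 m).
It fails at once if the stop is pushed by the fingers or the float (contact force between any of the fingers, rolling_float and length_stop above 1 N).
It fails at once if a bystander is moved by more than 20 mm (distance of any of wax_block, vial, tape_roll from where it was at the start of the episode above 0.02 m).
It also fails if it takes over 72 s, if anything falls off the work surface, if the arm or the gripper's body presses on something with over 40 N, if the wrist force passes 120 N, or if a joint passes its speed limit or range.

## Working session

There is one attempt and no reset: what is moved stays moved. The work goes in short steps, Python scripts to look and compute and a shell command to move; the robot and the scene stay as the last step left them, time stands still between calls to the robot, and variables do not carry over. Pictures are saved under pics/ and viewed, at most 13 in all, crops included, and the job is handed in when it is done.

```bash
ls; mkdir -p pics; cat > h.py <<'E'
import numpy as np, cv2
from station import bot, viewer, order
def grab(n,f):
    s=bot.state(); im=viewer.get_image(n); cv2.imwrite('pics/'+f,im['frame'][:,:,::-1])
    T=im['T'] if 'T' in im else None
    if T is None:
        W=np.eye(4);W[:3,:3]=s['tcp_rot'];W[:3,3]=s['tcp_pos'];T=W@np.array(im['tool_from_camera'])
    np.savez('pics/'+f+'.npz',T=T,k=[im[q] for q in('fx','fy','cx','cy','k1')])
    return im
def ray(f,u,v):
    d=np.load('pics/'+f+'.npz');fx,fy,cx,cy,k1=d['k'];T=d['T']
    x,y=(u-cx)/fx,(v-cy)/fy;a,b=x,y
    for _ in range(20):
        r=a*a+b*b;a,b=x/(1+k1*r),y/(1+k1*r)
    return T[:3,3],T[:3,:3]@np.array([a,b,1])
def at(f,u,v,z):
    o,d=ray(f,u,v);return o+d*(z-o[2])/d[2]
def px(f,P):
    d=np.load('pics/'+f+'.npz');fx,fy,cx,cy,k1=d['k'];T=np.linalg.inv(d['T'])
    p=T[:3,:3]@np.array(P,float)+T[:3,3];a,b=p[0]/p[2],p[1]/p[2];s=1+k1*(a*a+b*b)
    return np.array([a*s*fx+cx,b*s*fy+cy])
E
python3 -c "
from h import *
np.set_printoptions(precision=3,suppress=True)
print(bot.state())
for n in('top','scene'):
  im=grab(n,n+'0.png');print(im['T'],im['fx'],im['k1'])
"
```

```text
nudge.py
pics
station.py
{'t': 0.0, 'joints': array([65.426, 14.082, 89.324, -0.002, 76.702, -9.976]), 'qd': array([ 0.043,  0.07 ,  0.005, -0.069,  0.029,  0.104]), 'tau': array([  0.001, -41.585, -31.46 ,   0.069,   0.033,  -0.   ]), 'tcp_pos': array([163.729, 628.805, 403.572]), 'tcp_rot': array([[-0.968,  0.252, -0.001],
       [ 0.252,  0.968, -0.002],
       [ 0.   , -0.002, -1.   ]]), 'ft_force': array([ 0.672,  0.131, -0.148]), 'ft_torque': array([ 0.034, -0.001, -0.001]), 'grip_force': 0.0, 'width': 94.0421691933146}
[[   0.02    -0.968    0.249  359.168]
 [  -1.      -0.019    0.007 -227.877]
 [  -0.002   -0.249   -0.969  879.767]
 [   0.       0.       0.       1.   ]] 377.51597108479285 0.017035219175611203
[[   0.837   -0.384    0.389  234.523]
 [  -0.547   -0.576    0.608 -755.407]
 [  -0.009   -0.722   -0.692  676.039]
 [   0.       0.       0.       1.   ]] 396.7283706631395 -0.06035856960575632
```

View pics/top0.png

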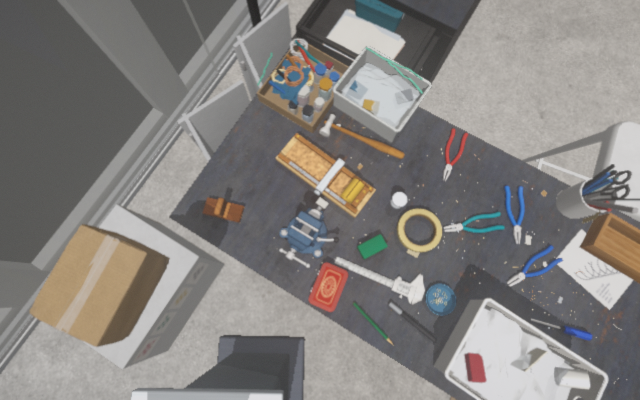

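View pics/scene0.png

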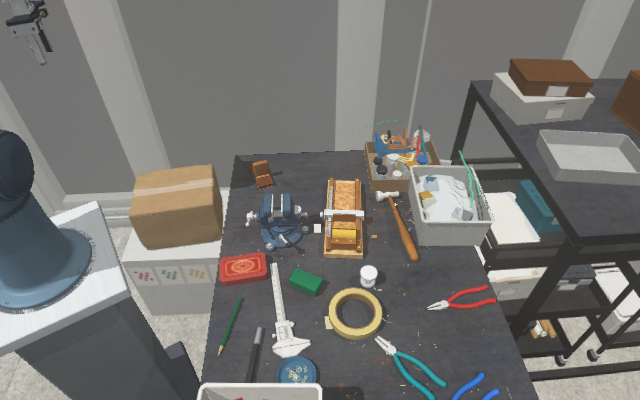

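The top view shows the board centred at about (325,174), with the tube at its lower-right end (355,188), the stop at (330,175) and the float at (223,208). I'll enlarge these.

```bash
python3 -c "
from h import *
a=cv2.imread('pics/top0.png')[125:225,190:390];b=cv2.imread('pics/scene0.png')[145:265,230:390]
cv2.imwrite('pics/c1.png',cv2.resize(a,None,fx=4,fy=4,interpolation=2));cv2.imwrite('pics/c2.png',cv2.resize(b,None,fx=5,fy=5,interpolation=2))
"
```

```text
(no output)
```

View pics/c1.png

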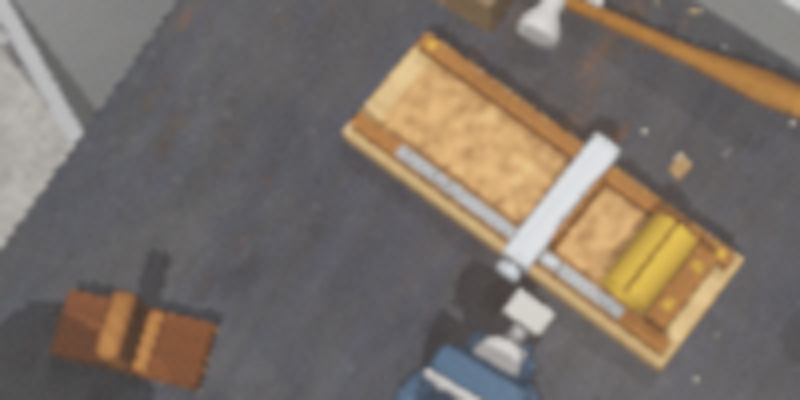

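View pics/c2.png

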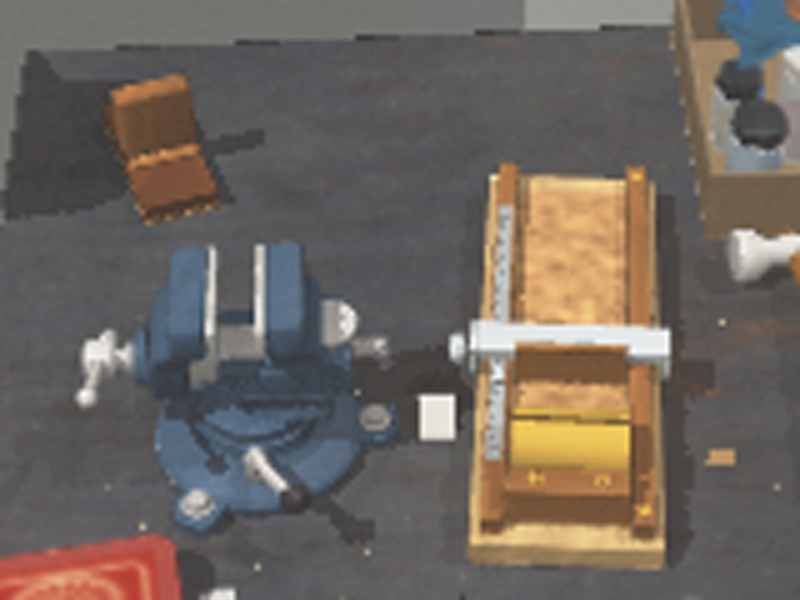

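```bash
cat > fit.py <<'E'
from h import *
from scipy.optimize import least_squares
def fit(pts,p0):
    def tf(p,q):
        c,s=np.cos(p[2]),np.sin(p[2]);return [p[0]+c*q[0]-s*q[1],p[1]+s*q[0]+c*q[1],q[2]]
    r=least_squares(lambda p:np.concatenate([px(f,tf(p,q))-uv for f,uv,q in pts]),p0,x_scale=[10,10,.1],loss='soft_l1')
    print(r.x[:2].round(1),np.degrees(r.x[2]).round(2));print(r.fun.reshape(-1,2).round(1).tolist());return r.x
E
python3 - <<'E'
from fit import *
t=lambda u,v:('top0.png',np.array([190+(u-1.5)/4,125+(v-1.5)/4]))
s=lambda u,v:('scene0.png',np.array([230+(u-2)/5,145+(v-2)/5]))
B=[(*t(346,129),(120,42,15)),(*t(660,360),(-120,42,15)),(*t(743,258),(-120,-42,15)),
(*s(470,547),(-120,42,15)),(*s(666,547),(-120,-42,15)),(*s(488,176),(120,42,15)),(*s(655,180),(120,-42,15))]
a=at('top0.png',325,174,15);fit(B,[a[0],a[1],np.radians(60)])
for f,uv,_ in B: print(at(f,*uv,15).round(1))
print('rib/float')
F=[(*t(78,290),(45,20,12)),(*t(50,350),(45,-20,12)),(*t(218,324),(-45,20,12)),(*t(195,382),(-45,-20,12)),
(*s(146,218),(-45,-20,12)),(*s(218,198),(-45,20,12)),(*s(110,93),(7,-20,52)),(*s(184,75),(7,20,52)) ]
for f,uv,q in F: print(at(f,*uv,q[2]).round(1))
a=at('top0.png',223,208,12);
for y in(80,100): fit(F,[a[0],a[1],np.radians(y)])
print('stop',at(*t(605,135),41),at(*t(505,265),41))
E
```

```text
[ 634.  -243.2] 53.57
[[-0.5, 0.1], [1.0, 1.6], [1.2, -0.5], [-0.5, -1.3], [0.1, 0.2], [0.4, -0.9], [-0.0, -0.7]]
[ 671.7 -122.8   15. ]
[ 532.8 -312.4   15. ]
[ 595.4 -361.9   15. ]
[ 527.9 -318.2   15. ]
[ 596.8 -364.1   15. ]
[ 668.7 -124.1   15. ]
[ 737.5 -173.8   15. ]
rib/float
[568.9  31.3  12. ]
[532.4  44.4  12. ]
[549.9 -52.8  12. ]
[515.1 -41.7  12. ]
[510.  -52.5  12. ]
[547.4 -59.3  12. ]
[5.214e+02 3.000e-01 5.200e+01]
[559.6  -7.6  52. ]
[538.   -5.5] 118.55
[[0.2, 29.3], [0.4, -0.7], [0.6, 3.3], [-0.7, -25.8], [20.1, -13.2], [-2.8, -0.2], [9.1, -6.1], [-14.7, 6.1]]
[538.   -5.5] 118.55
[[0.2, 29.3], [0.4, -0.7], [0.6, 3.3], [-0.7, -25.8], [20.1, -13.2], [-2.8, -0.2], [9.1, -6.1], [-14.7, 6.1]]Traceback (most recent call last):
  File "<stdin>", line 14, in <module>
TypeError: at() missing 1 required positional argument: 'z'
```

```bash
python3 - <<'E'
from fit import *
t=lambda u,v:('top0.png',np.array([190+(u-1.5)/4,125+(v-1.5)/4]))
s=lambda u,v:('scene0.png',np.array([230+(u-2)/5,145+(v-2)/5]))
F=[(*t(78,290),(45,-20,12)),(*t(50,350),(45,20,12)),(*t(218,324),(-45,-20,12)),(*t(195,382),(-45,20,12)),
(*s(146,218),(-45,20,12)),(*s(218,198),(-45,-20,12)),(*s(110,93),(7,20,52)),(*s(184,75),(7,-20,52)) ]
fit(F,[540,-6,np.radians(78)])
for a in(t(605,135),t(505,265)):print('stop',at(*a[:1],*a[1],41))
for z in(0,100,200,300):
  for c in ((80,228),(165,265)):
    P=at('top0.png',*c,z);print(z,P.round(),px('scene0.png',P).round())
R=np.array(bot.state()['tcp_rot']);print(R.T@np.array([541-164,-7-629,0]))
print(R.T@np.array([541-164,-7-629,0]))
E
```

```text
[540.8  -6.5] 76.97
[[-0.6, -0.6], [1.1, 0.4], [0.9, -0.1], [1.6, 1.7], [-0.8, -1.6], [0.1, -1.4], [-0.3, -1.1], [0.2, -1.0]]
stop [ 661.55896692 -278.25081358   41.        ]
stop [ 581.43069134 -221.11780998   41.        ]
0 [492. 329.   0.] [198. 125.]
0 [410. 121.   0.] [197. 170.]
100 [477. 266. 100.] [194. 107.]
100 [404.  81. 100.] [192. 148.]
200 [462. 202. 200.] [189.  85.]
200 [398.  42. 200.] [186. 121.]
300 [446. 139. 300.] [182.  57.]
300 [393.   2. 300.] [178.  88.]
[-525.12751148 -520.44748484    0.715695  ]
[-525.12751148 -520.44748484    0.715695  ]
```

```bash
echo '94,-44,-43,0,0,0,0;94,-88,-87,0,0,0,0;94,-132,-130,0,0,0,0;94,-176,-174,0,0,0,0;94,-220,-217,0,0,0,0' > mv.in && python3 nudge.py mv.in 20; echo '94,-44,-43,0,0,0,0;94,-88,-87,0,0,0,0;94,-132,-130,0,0,0,0;94,-176,-174,0,0,0,0;94,-220,-217,0,0,0,0' > mv.in && python3 nudge.py mv.in; echo '94,-44,-43,0,0,0,0;94,-85,-86,0,0,0,0;94,-85,-86,0,0,0,-1.6;94,-85,-86,0,0,0,-1.6' > mv.in && python3 nudge.py mv.in
python3 -c "
from h import *
grab('wrist','w1.png');s=bot.state();print(s['t'],s['tcp_pos'],s['joints']);print(px('w1.png',[540.8,-6.5,52]))"
```

```text
t: 0.72
tcp_pos: [322.5, 361.7, 404.3]
tcp_rot: [[-0.968, 0.252, -0.0], [0.252, 0.968, -0.0], [0.0, -0.0, -1.0]]
ft_force: [1.0, -0.2, -0.5]
width: 94.0
grip_force: 0.0
t: 1.35
tcp_pos: [480.7, 96.2, 404.5]
tcp_rot: [[-0.968, 0.252, -0.0], [0.252, 0.968, 0.0], [0.0, 0.0, -1.0]]
ft_force: [1.2, 0.8, -0.4]
width: 94.0
grip_force: 0.0
t: 1.85
tcp_pos: [540.5, -6.3, 404.1]
tcp_rot: [[-0.974, 0.225, -0.001], [0.225, 0.974, 0.001], [0.001, 0.0, -1.0]]
ft_force: [0.0, -0.1, -0.1]
width: 94.2
grip_force: 0.0
1.9 [540.33283814  -5.70493263 404.23500068] [-1.26349171e+01 -6.64477347e-01  1.05346343e+02  1.79562482e-02
  7.53782206e+01 -8.96750395e+01]
[320.83932997 186.25746086]
```

View pics/w1.png

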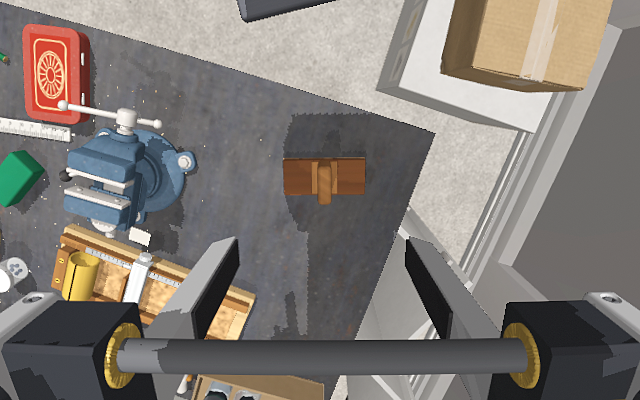

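The wrist view shows the float's sole spanning u 284–366, v 157–194, with the rib top from (318,166) to (331,204). It is well aligned with the tool. The board is at lower left.

```bash
python3 - <<'E'
from fit import *
f='w1.png'
# edges by brightness profile
im=cv2.imread('pics/w1.png').astype(int)
print('row175 R-B',[(u,int(im[175,u,2]-im[175,u,0])) for u in list(range(280,290))+list(range(308,336))+list(range(360,370))])
print('col295',[(v,int(im[v,295,2]-im[v,295,0])) for v in list(range(152,164))+list(range(188,200))])
print('col324',[(v,int(im[v,324,2]),int(im[v,324,0])) for v in list(range(154,170))+list(range(196,208))])
F=[(f,np.array(uv),q) for uv,q in [((366,157),(45,-20,12)),((284,158),(-45,-20,12)),((366,194),(45,20,12)),((284,194),(-45,20,12)),((331,204),(7,20,52)),((318,204),(-7,20,52))]]
for yaw in(77,):fit(F,[540.8,-6.5,np.radians(yaw)])
F=[(a,b,(q[0],-q[1],q[2])) for a,b,q in F]
fit(F,[540.8,-6.5,np.radians(yaw)])
E
```

```text
row175 R-B [(280, 1), (281, -2), (282, -11), (283, 24), (284, 69), (285, 68), (286, 66), (287, 67), (288, 66), (289, 65), (308, 67), (309, 67), (310, 65), (311, 73), (312, 97), (313, 97), (314, 96), (315, 101), (316, 103), (317, 71), (318, 79), (319, 84), (320, 92), (321, 102), (322, 102), (323, 104), (324, 104), (325, 101), (326, 100), (327, 99), (328, 95), (329, 90), (330, 81), (331, 67), (332, 81), (333, 87), (334, 87), (335, 87), (360, 79), (361, 80), (362, 78), (363, 81), (364, 81), (365, 6), (366, -1), (367, 3), (368, 4), (369, 6)]
col295 [(152, -1), (153, -2), (154, -2), (155, -2), (156, -3), (157, 7), (158, 49), (159, 48), (160, 60), (161, 67), (162, 67), (163, 68), (188, 72), (189, 72), (190, 73), (191, 77), (192, 75), (193, 76), (194, 97), (195, 18), (196, -10), (197, -3), (198, -1), (199, -2)]
col324 [(154, 68, 68), (155, 65, 68), (156, 63, 68), (157, 91, 67), (158, 99, 51), (159, 87, 32), (160, 92, 32), (161, 97, 38), (162, 97, 40), (163, 98, 40), (164, 97, 38), (165, 94, 36), (166, 108, 42), (167, 132, 51), (168, 144, 56), (169, 154, 60), (196, 154, 63), (197, 155, 62), (198, 153, 62), (199, 151, 59), (200, 147, 58), (201, 144, 56), (202, 144, 54), (203, 144, 52), (204, 114, 61), (205, 81, 78), (206, 80, 82), (207, 85, 82)]
[578.7 -11. ] 77.16
[[-2.0, 69.8], [1.2, 69.1], [-0.8, -1.0], [0.0, -0.7], [1.0, -0.4], [-0.0, -0.3]]
[540.2  -2.1] 77.2
[[0.4, 0.6], [-1.1, -0.1], [-0.7, -0.6], [0.1, -0.3], [1.1, 0.1], [0.1, 0.2]]
```

```bash
echo '94,0,2,50,0,0,-0.2;94,0,2,100,0,0,-0.2;94,0,2,150,0,0,-0.2;94,0,2,186,0,0,-0.2;94,0,2,186,0,0,-0.2' > mv.in && python3 nudge.py mv.in && echo '10,0,0,0,0,0,0;10,0,0,0,0,0,0;10,0,0,0,0,0,0;10,0,0,0,0,0,0;10,0,0,0,0,0,0' > mv.in && python3 nudge.py mv.in 60
```

```text
t: 2.52
tcp_pos: [539.4, -2.9, 216.1]
tcp_rot: [[-0.976, 0.22, -0.007], [0.22, 0.976, 0.001], [0.007, 0.0, -1.0]]
ft_force: [0.4, 0.4, 0.6]
width: 93.7
grip_force: 0.0
t: 3.15
tcp_pos: [541.3, -4.6, 218.9]
tcp_rot: [[-0.975, 0.222, 0.0], [0.222, 0.975, -0.0], [-0.0, -0.0, -1.0]]
ft_force: [-0.7, 0.8, 0.5]
width: 47.2
grip_force: 0.0
```

```bash
echo '5,0,0,0,0,0,0;5,0,0,0,0,0,0;5,0,0,0,0,0,0;5,0,0,0,0,0,0;5,0,0,0,0,0,0' > mv.in && python3 nudge.py mv.in ; echo '5,0,0,0,0,0,0;5,0,0,0,0,0,0;5,0,0,0,0,0,0' > mv.in && python3 nudge.py mv.in; python3 -c "
from h import *
grab('wrist','w2.png');s=bot.state();print(s['tcp_pos'],s['tcp_rot'],s['ft_force'],s['ft_torque'])
im=cv2.imread('pics/w2.png')[150:350,220:420];cv2.imwrite('pics/w2c.png',cv2.resize(im,None,fx=3,fy=3,interpolation=2))"
```

```text
t: 3.78
tcp_pos: [541.3, -4.5, 218.6]
tcp_rot: [[-0.975, 0.222, -0.0], [0.222, 0.975, 0.0], [0.0, 0.0, -1.0]]
ft_force: [0.5, 0.0, -0.4]
width: 14.1
grip_force: 60.0
t: 4.15
tcp_pos: [541.2, -4.5, 218.6]
tcp_rot: [[-0.975, 0.222, -0.0], [0.222, 0.975, 0.0], [0.0, 0.0, -1.0]]
ft_force: [0.1, 0.5, -1.1]
width: 13.3
grip_force: 60.0
[541.22305966  -4.54187734 218.60175499] [[-9.75159230e-01  2.21505003e-01 -9.98403572e-05]
 [ 2.21505003e-01  9.75159235e-01  1.14739490e-05]
 [ 9.99017835e-05 -1.09262113e-05 -9.99999995e-01]] [-0.89907712  0.44065162 -1.64932684] [ 0.01051852 -0.13198378  0.00568535]
```

View pics/w2c.png

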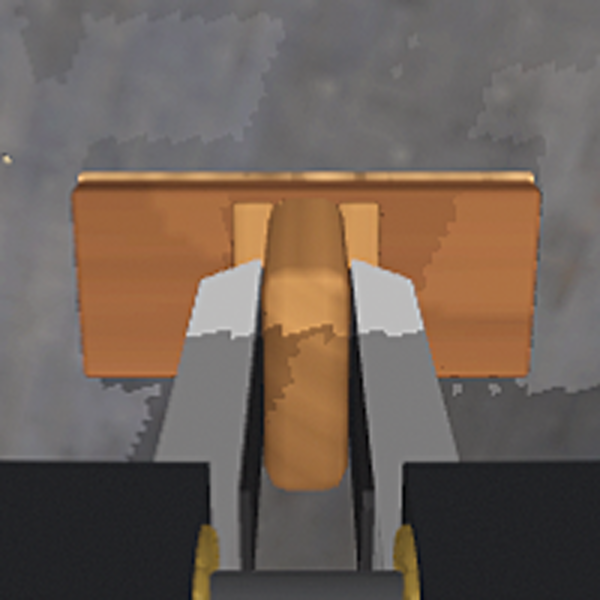

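```bash
echo '5,0,0,-60,0,0,0;5,0,0,-115,0,0,0;5,0,0,-170,0,0,0;5,-30,-40,-170,0,0,8;5,-65,-88,-170,0,0,16' > mv.in && python3 nudge.py mv.in; python3 - <<'E'
from fit import *
s=bot.state();R=s['tcp_rot'];print(s['tcp_pos'],s['ft_force'],R.T@(np.array([682.6,-328.7,388.6])-s['tcp_pos']),np.degrees(np.arctan2(R[1,1],R[0,1])))
c=lambda u,v:np.array([220+(u-1)/3,150+(v-1)/3])
f='w2.png'
fit([(f,c(72,190),(-45,20,12)),(f,c(541,190),(45,20,12)),(f,c(86,376),(-45,-20,12)),(f,c(530,376),(45,-20,12)),(f,c(264,490),(-7,-20,52)),(f,c(348,490),(7,-20,52))],[541,-4.5,1.347])
E
```

```text
t: 4.82
tcp_pos: [585.5, -105.2, 389.8]
tcp_rot: [[-0.875, 0.484, 0.002], [0.484, 0.875, -0.001], [-0.002, 0.0, -1.0]]
ft_force: [0.2, 0.3, -1.4]
width: 13.6
grip_force: 60.0
[ 585.45774984 -105.15136942  389.76719217] [ 0.21482519  0.27453159 -1.37476891] [-193.18459524 -148.62539372    1.47439535] 61.05946590257085
[540.3  -3.7] 77.18
[[-1.4, -1.3], [1.4, -1.3], [-1.6, -0.0], [0.5, -0.0], [-0.1, 2.0], [0.5, 2.0]]
```

```bash
echo '5,-48,-37,0,0,0,4;5,-96,-74,0,0,0,7.6;5,-144,-111,0,0,0,7.6;5,-193,-149,0,0,0,7.6;5,-193,-149,0,0,0,7.6' > mv.in && python3 nudge.py mv.in;echo '5,0,0,0,0,0,0;5,0,0,0,0,0,0' > mv.in && python3 nudge.py mv.in; python3 -c "
from h import *
im=grab('wrist','w3.png')['frame'][:,:,::-1]
cv2.imwrite('pics/w3c.png',cv2.resize(im[50:290,140:540],None,fx=2,fy=2,interpolation=2))"
```

```text
t: 5.45
tcp_pos: [682.5, -332.5, 385.9]
tcp_rot: [[-0.802, 0.597, -0.002], [0.597, 0.802, 0.001], [0.002, -0.001, -1.0]]
ft_force: [-0.0, 0.5, -1.8]
width: 13.7
grip_force: 60.0
t: 5.7
tcp_pos: [682.4, -326.9, 389.0]
tcp_rot: [[-0.806, 0.592, -0.0], [0.592, 0.806, 0.0], [0.0, 0.0, -1.0]]
ft_force: [1.1, 0.6, -1.7]
width: 13.8
grip_force: 60.0
```

View pics/w3c.png

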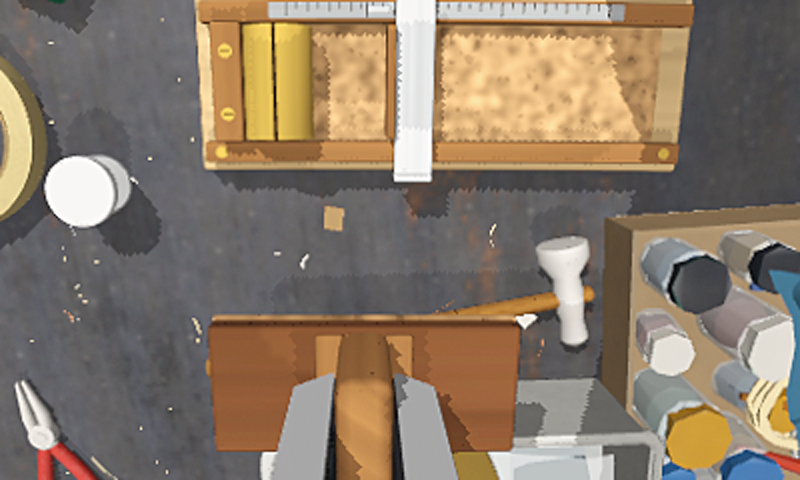

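The wrist view shows the board square to the tool. In the crop, its near corners are at (208,169) and (675,170). The tube line is at u≈274, v 22–140, and the rail inner edges are at v≈22 and 142.

```bash
python3 - <<'E'
from fit import *
f='w3.png';c=lambda u,v:np.array([140+(u-.5)/2,50+(v-.5)/2])
P=[(f,c(208,169),(-120,-42,15)),(f,c(675,170),(120,-42,15)),(f,c(274,22),(-79,25,49)),(f,c(275,140),(-79,-25,49))]
x=fit(P,[634,-243,np.radians(53.6)])
s=bot.state();R=s['tcp_rot'];print(s['t'],s['tcp_pos'],np.degrees(np.arctan2(R[1,1],R[0,1])))
# rail edges for yaw
im=cv2.imread('pics/w3.png').astype(int)
a=np.radians(53.57)
ci,si=np.cos(x[2]),np.sin(x[2])
for u,v in((260,142),(640,142),(208,169),(675,170),(320,22),(620,22)):
    w=at(f,*c(u,v),26 if v in(142,22) else 15)-[x[0],x[1],0];print((u,v),(ci*w[0]+si*w[1]).round(1),(-si*w[0]+ci*w[1]).round(1))
for u in(388,396,434):
    w=at(f,*c(u,100),33 if u==388 else 41)-[x[0],x[1],0];print(u,(ci*w[0]+si*w[1]).round(1))
E
```

```text
[ 634.1 -241.1] 53.74
[[-1.6, 0.5], [1.3, 0.3], [-0.6, -0.2], [0.8, -0.4]]
5.75 [ 682.46460996 -326.80465892  389.25437101] 53.68846561419411
(260, 142) -89.9 -27.6
(640, 142) 94.7 -27.2
(208, 169) -118.3 -41.5
(675, 170) 118.6 -41.7
(320, 22) -59.9 27.0
(620, 22) 79.9 27.8
388 -28.4
396 -25.1
434 -7.8
```

```bash
echo '5,45,-32,0,0,0,0;5,89.5,-64,0,0,0,0;5,89.5,-64,0,0,0,0;5,89.5,-64,50,0,0,0;5,89.5,-64,100,0,0,0' > mv.in && python3 nudge.py mv.in; echo '5,0,0,12,0,0,0;5,0,0,12,0,0,0;5,0,0,12,0,0,0' > mv.in && python3 nudge.py mv.in; python3 -c "
from h import *
s=bot.state();R=s['tcp_rot'];print(s['tcp_pos'],R,s['ft_force']);d=s['tcp_pos']-[634.1,-241.5,218.6];a=np.radians(53.7);print(d[0]*np.cos(a)+d[1]*np.sin(a),-d[0]*np.sin(a)+d[1]*np.cos(a),d[2],np.degrees(np.arctan2(R[1,1],R[0,1])))"
```

```text
t: 6.38
tcp_pos: [573.4, -326.2, 289.7]
tcp_rot: [[-0.806, 0.592, 0.004], [0.592, 0.806, -0.003], [-0.005, -0.0, -1.0]]
ft_force: [-0.0, -0.3, -1.8]
width: 13.9
grip_force: 60.0
t: 6.75
tcp_pos: [573.5, -327.2, 279.7]
tcp_rot: [[-0.805, 0.593, 0.004], [0.593, 0.805, -0.003], [-0.005, -0.0, -1.0]]
ft_force: [-0.6, -0.7, -0.9]
width: 13.4
grip_force: 60.0
[ 573.53568282 -327.22066798  279.66667338] [[-8.05141307e-01  5.93071017e-01  3.77420235e-03]
 [ 5.93062976e-01  8.05150112e-01 -3.09914776e-03]
 [-4.87681416e-03 -2.56912198e-04 -9.99988075e-01]] [-0.64323898 -0.68276772 -0.89102574]
-104.93958463864672 -1.9372690283153204 61.06667338402272 53.62475747577818
```

```bash
echo '5,0,0,0,0,0,0;5,0,0,0,0,0,0' > mv.in && python3 nudge.py mv.in; python3 -c "
from h import *
np.set_printoptions(precision=3,suppress=True)
s=bot.state();print(s)"
```

```text
t: 7.0
tcp_pos: [572.8, -326.9, 277.9]
tcp_rot: [[-0.805, 0.593, 0.002], [0.593, 0.805, -0.001], [-0.002, -0.0, -1.0]]
ft_force: [-0.2, 0.4, -1.7]
width: 13.6
grip_force: 60.0
{'t': 7.0, 'joints': array([-39.548,  22.833,  92.314,   0.001,  64.741, -93.148]), 'qd': array([-0.104,  0.453,  0.558,  0.065, -0.099,  0.05 ]), 'tau': array([  0.027, -45.656, -29.275,  -0.017,   0.066,   0.   ]), 'tcp_pos': array([ 572.767, -326.925,  277.932]), 'tcp_rot': array([[-0.805,  0.593,  0.002],
       [ 0.593,  0.805, -0.001],
       [-0.002, -0.   , -1.   ]]), 'ft_force': array([-0.204,  0.351, -1.653]), 'ft_torque': array([-0.029,  0.   , -0.047]), 'grip_force': 59.99933481216431, 'width': 13.602216893998845}
```

```bash
echo '5,0,0,3,0,0,0;5,0,0,6,0,0,0;5,0,0,7,0,0,0;5,0,0,7,0,0,0;5,0,0,7,0,0,0' > mv.in && python3 nudge.py mv.in;echo '5,0,0,1,0,0,0;5,0,0,1,0,0,0;5,0,0,1,0,0,0;5,0,0,1,0,0,0;5,0,0,1,0,0,0' > mv.in && python3 nudge.py mv.in
```

```text
t: 7.62
tcp_pos: [572.5, -326.8, 269.7]
tcp_rot: [[-0.805, 0.593, 0.0], [0.593, 0.805, -0.0], [-0.0, -0.0, -1.0]]
ft_force: [0.3, -0.0, -1.2]
width: 13.4
grip_force: 60.0
t: 8.25
tcp_pos: [572.5, -326.7, 268.7]
tcp_rot: [[-0.805, 0.593, 0.0], [0.593, 0.805, -0.0], [-0.0, 0.0, -1.0]]
ft_force: [-0.1, -1.2, -2.3]
width: 13.4
grip_force: 60.0
```

```bash
for i in 1 2; do echo '5,0,0,0.5,0,0,0;5,0,0,0.5,0,0,0;5,0,0,0.5,0,0,0;5,0,0,0.5,0,0,0' > mv.in && python3 nudge.py mv.in | grep -E 'pos|force:'; done
```

```text
tcp_pos: [572.5, -326.7, 268.2]
ft_force: [-1.0, 0.3, -1.2]
grip_force: 60.0
tcp_pos: [572.5, -326.7, 267.7]
ft_force: [-0.6, -0.2, -1.4]
grip_force: 60.0
```

```bash
for i in 1 2; do echo '5,0,0,0.3,0,0,0;5,0,0,0.3,0,0,0;5,0,0,0.3,0,0,0' > mv.in && python3 nudge.py mv.in | grep -E 'pos|ft_force:'; done
```

```text
tcp_pos: [572.5, -326.8, 267.6]
ft_force: [-0.6, 0.5, 0.9]
tcp_pos: [572.6, -326.8, 267.5]
ft_force: [-1.0, 1.3, 4.0]
```

```bash
echo '5,0,0,0,0,0,0;5,0,0,0,0,0,0;5,0,0,0,0,0,0' > mv.in && python3 nudge.py mv.in | grep -E 'pos|ft_force:';echo '5,0,0,0,0,0,0;5,0,0,0,0,0,0;5,0,0,0,0,0,0' > mv.in && python3 nudge.py mv.in | grep -E 'pos|rot|ft_force:';echo '5,0,0,0.3,0,0,0;5,0,0,0.3,0,0,0;5,0,0,0.3,0,0,0' > mv.in && python3 nudge.py mv.in | grep -E 'pos|ft_force:'
```

```text
tcp_pos: [572.6, -326.8, 267.5]
ft_force: [-1.6, 1.5, 5.3]
tcp_pos: [572.6, -326.8, 267.5]
tcp_rot: [[-0.805, 0.593, 0.0], [0.593, 0.805, -0.0], [-0.0, 0.0, -1.0]]
ft_force: [-1.9, 1.3, 5.3]
tcp_pos: [572.6, -326.8, 267.5]
ft_force: [-2.5, 2.3, 6.3]
```

```bash
echo '5,0.2,0,0.2,0,0,0;5,0.2,0,0.4,0,0,0;5,0.2,0,0.5,0,0,0;5,0.2,0,0.5,0,0,0;5,0.2,0,0.5,0,0,0' > mv.in && python3 nudge.py mv.in | grep -E 'pos|ft_force:';echo '5,0,0,0,0,0,0;5,0,0,0,0,0,0;5,0,0,0,0,0,0' > mv.in && python3 nudge.py mv.in | grep -E 'pos|rot|ft_force:'
```

```text
tcp_pos: [572.6, -326.8, 267.4]
ft_force: [-2.9, 2.3, 8.2]
tcp_pos: [572.6, -326.7, 267.4]
tcp_rot: [[-0.805, 0.593, 0.001], [0.593, 0.805, -0.0], [-0.001, 0.0, -1.0]]
ft_force: [-2.8, 1.5, 8.5]
```

```bash
echo '5,0.3,0,0.3,0,0,0;5,0.3,0,0.6,0,0,0;5,0.3,0,0.8,0,0,0;5,0.3,0,0.8,0,0,0;5,0.3,0,0.8,0,0,0' > mv.in && python3 nudge.py mv.in | grep -E 'pos|ft_force:';echo '5,0,0,0,0,0,0;5,0,0,0,0,0,0;5,0,0,0,0,0,0' > mv.in && python3 nudge.py mv.in | grep -E 'pos|rot|ft_force:'
```

```text
tcp_pos: [572.5, -326.7, 267.4]
ft_force: [-3.7, 2.6, 11.9]
tcp_pos: [572.5, -326.7, 267.4]
tcp_rot: [[-0.805, 0.593, 0.001], [0.593, 0.805, -0.001], [-0.001, 0.0, -1.0]]
ft_force: [-3.7, 2.7, 12.0]
```

```bash
echo '5,0,1,0,0,0,0;5,0,3,0,0,0,0;5,0,5,0,0,0,0;5,0,7,0,0,0,0;5,0,9,0,0,0,0' > mv.in && python3 nudge.py mv.in | grep -E 'pos|ft_force:';echo '5,0,0,0,0,0,0;5,0,0,0,0,0,0;5,0,0,0,0,0,0' > mv.in && python3 nudge.py mv.in | grep -E 'pos|rot|ft_force:'
```

```text
tcp_pos: [577.9, -319.4, 267.4]
ft_force: [-4.3, 2.4, 11.4]
tcp_pos: [577.9, -319.4, 267.4]
tcp_rot: [[-0.805, 0.593, 0.001], [0.593, 0.805, -0.0], [-0.001, 0.0, -1.0]]
ft_force: [-3.2, 2.4, 11.8]
```

```bash
echo '5,0,3,0.1,0,0,0;5,0,7,0.2,0,0,0;5,0,11,0.3,0,0,0;5,0,15,0.4,0,0,0;5,0,18,0.5,0,0,0' > mv.in && python3 nudge.py mv.in | grep -E 'pos|ft_force:';echo '5,0,3,0,0,0,0;5,0,6,0,0,0,0;5,0,9,0,0,0,0;5,0,12,0,0,0,0;5,0,15,0,0,0,0' > mv.in && python3 nudge.py mv.in | grep -E 'pos|rot|ft_force:'
```

```text
tcp_pos: [588.7, -304.9, 267.4]
ft_force: [-6.2, 2.9, 13.6]
tcp_pos: [597.5, -292.8, 267.4]
tcp_rot: [[-0.805, 0.593, 0.001], [0.593, 0.805, -0.001], [-0.001, -0.0, -1.0]]
ft_force: [-4.3, 3.6, 13.3]
```

```bash
for i in 1; do echo '5,0,3,0.1,0,0,0;5,0,6,0.1,0,0,0;5,0,9,0.1,0,0,0;5,0,12,0.1,0,0,0;5,0,14,0.1,0,0,0' > mv.in && python3 nudge.py mv.in | grep -E 'pos|ft_force:';done; echo '5,0,2,0,0,0,0;5,0,4,0,0,0,0;5,0,6,0,0,0,0;5,0,8,0,0,0,0;5,0,10,0,0,0,0' > mv.in && python3 nudge.py mv.in | grep -E 'pos|rot|ft_force:'
```

```text
tcp_pos: [605.9, -281.5, 267.4]
ft_force: [-5.2, 3.0, 14.2]
tcp_pos: [611.8, -273.5, 267.4]
tcp_rot: [[-0.805, 0.593, 0.001], [0.593, 0.805, -0.001], [-0.001, -0.0, -1.0]]
ft_force: [-5.0, 3.5, 14.1]
```

```bash
for i in 1; do echo '5,0,2,0,0,0,0;5,0,4,0,0,0,0;5,0,6,0,0,0,0;5,0,8,0,0,0,0;5,0,10,0,0,0,0' > mv.in && python3 nudge.py mv.in | grep -E 'pos|ft_force:';done; echo '5,0,2,0,0,0,0;5,0,4,0,0,0,0;5,0,6,0,0,0,0;5,0,8,0,0,0,0;5,0,10,0,0,0,0' > mv.in && python3 nudge.py mv.in | grep -E 'pos|rot|ft_force:'
```

```text
tcp_pos: [617.1, -266.5, 267.4]
ft_force: [-7.2, -2.2, 13.3]
tcp_pos: [623.0, -258.4, 267.3]
tcp_rot: [[-0.805, 0.593, -0.002], [0.593, 0.805, -0.004], [-0.001, -0.004, -1.0]]
ft_force: [-8.1, -0.5, 14.8]
```

```bash
echo '5,0.2,1,0,0,0,0;5,0.4,2,0,0,0,0;5,0.6,3,0,0,0,0;5,0.6,4,0,0,0,0;5,0.6,5,0,0,0,0' > mv.in && python3 nudge.py mv.in | grep -E 'pos|ft_force:'; echo '5,0,2,0,0,0,0;5,0,4,0,0,0,0;5,0,6,0,0,0,0;5,0,8,0,0,0,0;5,0,8,0,0,0,0' > mv.in && python3 nudge.py mv.in | grep -E 'pos|rot|ft_force:'
```

```text
tcp_pos: [625.7, -254.2, 267.3]
ft_force: [-7.0, -1.8, 12.6]
tcp_pos: [630.5, -247.7, 267.3]
tcp_rot: [[-0.805, 0.593, -0.0], [0.593, 0.805, -0.004], [-0.002, -0.004, -1.0]]
ft_force: [-6.0, -1.4, 11.6]
```

```bash
echo '5,0,0,0.2,0,0,0;5,0,1,0.4,0,0,0;5,0,2,0.4,0,0,0;5,0,2.5,0.4,0,0,0;5,0,2.5,0.4,0,0,0' > mv.in && python3 nudge.py mv.in | grep -E 'pos|ft_force:';  python3 -c "
from h import *
for n in('scene','top'):
  im=grab(n,n+'1.png')
a=cv2.imread('pics/top1.png')[120:220,260:385];b=cv2.imread('pics/scene1.png')[165:275,300:390]
cv2.imwrite('pics/c3.png',np.hstack([cv2.resize(a,(500,400),interpolation=2),cv2.resize(b,(300,367),interpolation=2)[:400].repeat(1,0) if 0 else cv2.copyMakeBorder(cv2.resize(b,(300,367),interpolation=2),0,33,0,0,0)]))"
```

```text
tcp_pos: [632.0, -245.7, 267.3]
ft_force: [-7.8, -1.6, 14.1]
```

View pics/c3.png

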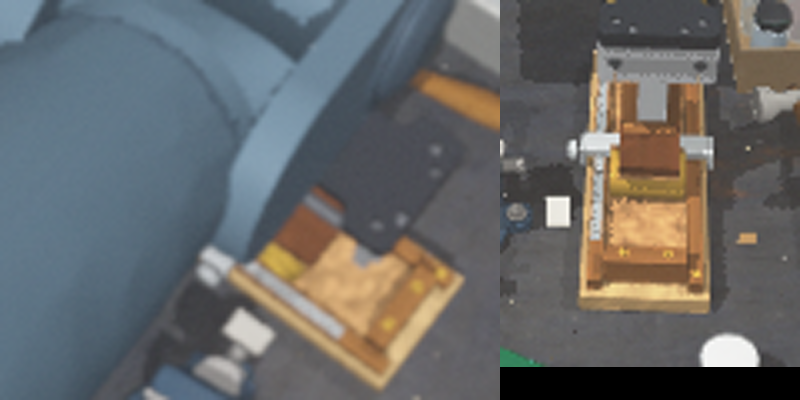

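```bash
echo '5,0,0,-3,0,0,0;5,0,0,-12,0,0,0;5,0,0,-18,0,0,0;5,0,-25,-18,0,0,0;5,0,-50.2,-18,0,0,0' > mv.in && python3 nudge.py mv.in | grep -E 'pos|ft_force:'; echo '5,0,0,0,0,0,0;5,0,0,0,0,0,0;5,0,0,0,0,0,0;5,0,0,0,0,0,0' > mv.in && python3 nudge.py mv.in | grep -E 'pos|rot|ft_force:'
python3 -c "
from h import *
s=bot.state();d=s['tcp_pos']-[634.1,-241.5,218.6];a=np.radians(53.7);print(d[0]*np.cos(a)+d[1]*np.sin(a),-d[0]*np.sin(a)+d[1]*np.cos(a),d[2])
grab('scene','scene2.png')
for x in (-63,-32,-12,-9,-6): print(x,[ (px('scene2.png',[634.1+np.cos(a)*x-np.sin(a)*y,-241.5+np.sin(a)*x+np.cos(a)*y,41])).round(1) for y in(42,-42)])
b=cv2.imread('pics/scene2.png')[180:240,315:370]
cv2.imwrite('pics/c4.png',cv2.resize(b,None,fx=10,fy=10,interpolation=2))"
```

```text
tcp_pos: [601.0, -285.8, 282.2]
ft_force: [-0.1, -0.8, -0.9]
tcp_pos: [602.3, -284.3, 282.4]
tcp_rot: [[-0.805, 0.593, 0.0], [0.593, 0.805, 0.0], [-0.0, 0.0, -1.0]]
ft_force: [0.3, -0.4, -2.1]
-53.33582194846986 0.2657535894659979 63.82450142041594
-63 [array([324. , 224.2]), array([362.7, 225.5])]
-32 [array([324.6, 214. ]), array([362.3, 215.2])]
-12 [array([325. , 207.7]), array([362.1, 208.9])]
-9 [array([325.1, 206.8]), array([362.1, 208. ])]
-6 [array([325.1, 205.8]), array([362., 207.])]
```

View pics/c4.png

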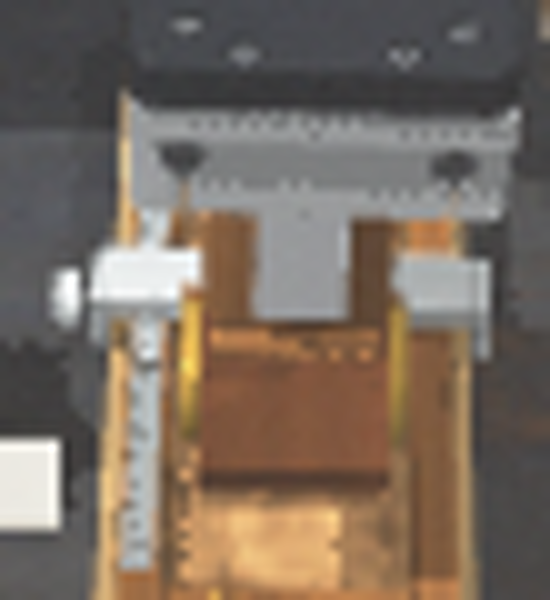

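```bash
echo '5,0,0,5,0,0,0;5,0,0,10,0,0,0;5,0,0,13.5,0,0,0;5,0,0,13.5,0,0,0;5,0,0,13.5,0,0,0' > mv.in && python3 nudge.py mv.in | grep -E 'pos|ft_force:'; echo '5,0,0,0,0,0,0;5,0,0,0,0,0,0' > mv.in && python3 nudge.py mv.in | grep -E 'pos|ft_force:';  echo '5,0,0,0.5,0,0,0;5,0.1,0,1,0,0,0;5,0.3,0,1.5,0,0,0;5,0.3,0,1.5,0,0,0;5,0.3,0,1.5,0,0,0' > mv.in && python3 nudge.py mv.in | grep -E 'pos|ft_force:'
```

```text
tcp_pos: [602.1, -284.8, 269.0]
ft_force: [0.4, 0.6, -1.2]
tcp_pos: [602.1, -284.8, 269.2]
ft_force: [-0.1, 0.2, -1.8]
tcp_pos: [601.8, -284.6, 267.6]
ft_force: [-0.3, -0.4, -1.3]
```

```bash
echo '5,0.1,0,0.3,0,0,0;5,0.2,0,0.7,0,0,0;5,0.4,0,1.2,0,0,0;5,0.6,0,1.6,0,0,0;5,0.6,0,1.6,0,0,0' > mv.in && python3 nudge.py mv.in | grep -E 'pos|ft_force:'; echo '5,0.1,0,0.3,0,0,0;5,0.2,0,0.6,0,0,0;5,0.2,0,0.6,0,0,0;5,0.2,0,0.6,0,0,0' > mv.in && python3 nudge.py mv.in | grep -E 'pos|rot|ft_force:'
```

```text
tcp_pos: [601.7, -284.5, 267.5]
ft_force: [-1.8, 0.8, 7.7]
tcp_pos: [601.6, -284.5, 267.4]
tcp_rot: [[-0.805, 0.593, 0.002], [0.593, 0.805, -0.001], [-0.002, 0.0, -1.0]]
ft_force: [-3.1, 0.5, 8.8]
```

```bash
echo '5,0.1,0,0.4,0,0,0;5,0.2,0,0.8,0,0,0;5,0.2,0,0.8,0,0,0;5,0.2,0,0.8,0,0,0' > mv.in && python3 nudge.py mv.in | grep -E 'pos|rot|ft_force:'; echo '5,0.1,0,0.3,0,0,0;5,0.1,0,0.3,0,0,0;5,0.1,0,0.3,0,0,0;5,0.1,0,0.3,0,0,0' > mv.in && python3 nudge.py mv.in | grep -E 'pos|rot|ft_force:'
```

```text
tcp_pos: [601.6, -284.5, 267.4]
tcp_rot: [[-0.805, 0.593, 0.002], [0.593, 0.805, -0.001], [-0.002, 0.0, -1.0]]
ft_force: [-4.2, 1.6, 13.4]
tcp_pos: [601.6, -284.5, 267.4]
tcp_rot: [[-0.805, 0.593, 0.002], [0.593, 0.805, -0.001], [-0.003, 0.0, -1.0]]
ft_force: [-3.2, 2.1, 13.0]
```

```bash
echo '5,0,1,0.1,0,0,0;5,0,2,0.2,0,0,0;5,0,4,0.2,0,0,0;5,0,6,0.2,0,0,0;5,0,8,0.2,0,0,0' > mv.in && python3 nudge.py mv.in | grep -E 'pos|rot|ft_force:'; echo '5,0,2,0,0,0,0;5,0,4,0,0,0,0;5,0,6,0,0,0,0;5,0,8,0,0,0,0;5,0,10,0,0,0,0' > mv.in && python3 nudge.py mv.in | grep -E 'pos|rot|ft_force:'
```

```text
tcp_pos: [605.9, -278.9, 267.5]
tcp_rot: [[-0.805, 0.593, 0.0], [0.593, 0.805, -0.004], [-0.002, -0.003, -1.0]]
ft_force: [-8.4, -1.6, 16.0]
tcp_pos: [611.8, -270.8, 267.5]
tcp_rot: [[-0.805, 0.593, -0.0], [0.593, 0.805, -0.004], [-0.002, -0.003, -1.0]]
ft_force: [-7.4, -1.8, 15.0]
```

```bash
echo '5,0.1,2.5,0,0,0,0;5,0.2,5,0,0,0,0;5,0.3,7.5,0,0,0,0;5,0.3,10,0,0,0,0;5,0.3,12.5,0,0,0,0' > mv.in && python3 nudge.py mv.in | grep -E 'pos|ft_force:'; echo '5,0,2.5,0,0,0,0;5,0,5,0,0,0,0;5,0,7.5,0,0,0,0;5,0,10,0,0,0,0;5,0,12.5,0,0,0,0' > mv.in && python3 nudge.py mv.in | grep -E 't:|pos|rot|ft_force:'
```

```text
tcp_pos: [619.1, -260.6, 267.5]
ft_force: [-6.6, -3.3, 14.8]
t: 27.15
tcp_pos: [626.5, -250.6, 267.4]
tcp_rot: [[-0.805, 0.593, 0.0], [0.593, 0.805, -0.004], [-0.003, -0.003, -1.0]]
ft_force: [-7.2, -2.1, 14.0]
```

```bash
echo '5,0.1,2.5,0.1,0,0,0;5,0.2,5,0.2,0,0,0;5,0.3,7.5,0.2,0,0,0;5,0.3,10,0.2,0,0,0;5,0.3,12.5,0.2,0,0,0' > mv.in && python3 nudge.py mv.in | grep -E 'pos|ft_force:'; echo '5,0,2.5,0.1,0,0,0;5,0,5,0.2,0,0,0;5,0,7.5,0.2,0,0,0;5,0,10,0.2,0,0,0;5,0,12.5,0.2,0,0,0' > mv.in && python3 nudge.py mv.in | grep -E 't:|pos|rot|ft_force:'
```

```text
tcp_pos: [633.8, -240.4, 267.4]
ft_force: [-6.2, -2.7, 14.2]
t: 28.4
tcp_pos: [641.2, -230.3, 267.3]
tcp_rot: [[-0.805, 0.593, 0.001], [0.593, 0.805, -0.005], [-0.003, -0.003, -1.0]]
ft_force: [-6.2, -1.9, 14.4]
```

```bash
echo '5,0.1,2.5,0.1,0,0,0;5,0.2,5,0.2,0,0,0;5,0.3,7.5,0.2,0,0,0;5,0.3,10,0.2,0,0,0;5,0.3,12.5,0.2,0,0,0' > mv.in && python3 nudge.py mv.in | grep -E 'pos|ft_force:'; echo '5,0,2.5,0.1,0,0,0;5,0,5,0.2,0,0,0;5,0,7.5,0.3,0,0,0;5,0,10,0.3,0,0,0;5,0,12.5,0.3,0,0,0' > mv.in && python3 nudge.py mv.in | grep -E 't:|pos|rot|ft_force:'
```

```text
tcp_pos: [648.6, -220.1, 267.3]
ft_force: [-6.0, -3.0, 15.4]
t: 29.65
tcp_pos: [656.0, -210.1, 267.3]
tcp_rot: [[-0.805, 0.593, 0.001], [0.593, 0.805, -0.005], [-0.004, -0.004, -1.0]]
ft_force: [-6.7, -2.5, 16.3]
```

```bash
echo '5,0.1,2.5,0,0,0,0;5,0.2,5,0,0,0,0;5,0.2,7,0,0,0,0;5,0.2,8.5,0,0,0,0;5,0.2,9,0,0,0,0' > mv.in && python3 nudge.py mv.in | grep -E 'pos|ft_force:'; echo '5,0,0,0,0,0,0;5,0,0,0,0,0,0' > mv.in && python3 nudge.py mv.in | grep -E 't:|pos|rot|ft_force:'
```

```text
tcp_pos: [661.3, -202.7, 267.3]
ft_force: [-6.7, -2.2, 15.0]
t: 30.52
tcp_pos: [661.2, -202.8, 267.2]
tcp_rot: [[-0.805, 0.593, 0.002], [0.593, 0.805, -0.005], [-0.005, -0.003, -1.0]]
ft_force: [-5.9, -2.4, 15.0]
```

```bash
echo '5,0,0,-3,0,0,0;5,0,0,-12,0,0,0;5,0,0,-40,0,0,0;5,0,0,-90,0,0,0;5,0,-20,-121,0,0,0' > mv.in && python3 nudge.py mv.in | grep -E 'pos|ft_force:'; echo '5,-45,-15,0,0,0,0;5,-90,-27,0,0,0,0;5,-90,-27,0,0,0,0;5,-90,-27,0,0,0,0;5,-90,-27,0,0,0,0' > mv.in && python3 nudge.py mv.in | grep -E 't:|pos|rot|ft_force:'
python3 -c "
from h import *
im=grab('wrist','w4.png')['frame'][:,:,::-1]
cv2.imwrite('pics/w4c.png',cv2.resize(im[20:220,170:470],None,fx=2.6667,fy=2.6667,interpolation=2))"
```

```text
tcp_pos: [649.2, -216.4, 386.2]
ft_force: [1.2, -0.7, -2.2]
t: 31.78
tcp_pos: [704.9, -291.4, 384.1]
tcp_rot: [[-0.805, 0.593, -0.0], [0.593, 0.805, 0.0], [0.001, 0.0, -1.0]]
ft_force: [0.1, 0.9, -0.1]
```

View pics/w4c.png

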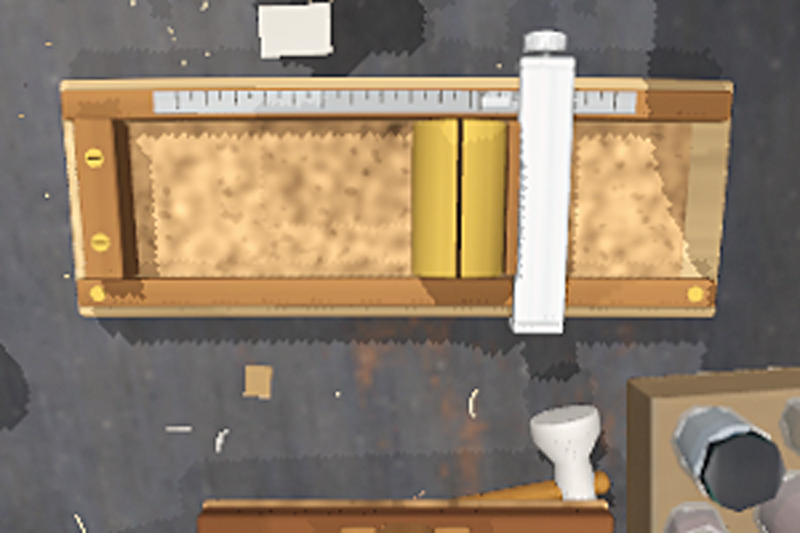

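The tube sits just behind the stop with its dark line near the top, at u≈459 in the crop. The tube edges are at u≈413 and 504. Next I'll compute the numbers.

```bash
python3 - <<'E'
from fit import *
f='w4.png';k=2.6667;c=lambda u,v:np.array([170+(u+.5)/k-.5,20+(v+.5)/k-.5]);ci=lambda p:((p[0]+.5-170)*k-.5,(p[1]+.5-20)*k-.5)
P=[(f,c(78,316),(-120,-42,15)),(f,c(714,317),(120,-42,15)),(f,c(60,83),(-120,42,15)),(f,c(733,83),(120,42,15))]
x=fit(P,[634,-242,np.radians(53.7)])
tf=lambda q:[x[0]+np.cos(x[2])*q[0]-np.sin(x[2])*q[1],x[1]+np.sin(x[2])*q[0]+np.cos(x[2])*q[1],q[2]]
im=cv2.imread('pics/w4.png').astype(int)
for vv in(150,200,250):
    v=int(round(c(0,vv)[1]));r=im[v,320:365];print(v,[(320+i,int(a[2]-a[0])) for i,a in enumerate(r)][2:42])
for tx in(20.5,21.5,22.5):
    us=[ci(px(f,tf((tx+16*np.sin(t),0,33+16*np.cos(t)))))[0] for t in np.linspace(-2,2,200)]
    print(tx,'edges',round(min(us),1),round(max(us),1),'line',[round(ci(px(f,tf((tx+16*np.sin(t),0,33+16*np.cos(t)))))[0],1) for t in(-.2,-.1,0,.1,.2)])
for d in(98,100.5,103):print('stop top edges u at y=0',d,[round(ci(px(f,tf((-63+d+e,0,41))))[0],1) for e in(0,22)])
E
```

```text
[ 634.1 -242.5] 53.57
[[-0.4, 1.1], [0.5, 1.0], [-1.2, -0.8], [0.8, -0.6]]
76 [(322, 93), (323, 97), (324, 90), (325, 103), (326, 116), (327, 119), (328, 123), (329, 130), (330, 130), (331, 135), (332, 136), (333, 135), (334, 137), (335, 141), (336, 140), (337, 138), (338, 139), (339, 142), (340, 151), (341, 108), (342, -4), (343, 105), (344, 150), (345, 140), (346, 139), (347, 138), (348, 140), (349, 137), (350, 134), (351, 133), (352, 133), (353, 131), (354, 130), (355, 127), (356, 124), (357, 117), (358, 114), (359, 88), (360, 64), (361, 119)]
95 [(322, 97), (323, 98), (324, 93), (325, 107), (326, 119), (327, 125), (328, 127), (329, 133), (330, 130), (331, 133), (332, 135), (333, 138), (334, 139), (335, 139), (336, 139), (337, 142), (338, 139), (339, 142), (340, 153), (341, 71), (342, 1), (343, 134), (344, 146), (345, 141), (346, 137), (347, 138), (348, 138), (349, 135), (350, 134), (351, 131), (352, 128), (353, 131), (354, 126), (355, 122), (356, 117), (357, 113), (358, 101), (359, 53), (360, 91), (361, 114)]
113 [(322, 101), (323, 101), (324, 96), (325, 113), (326, 122), (327, 1
[... 282 characters left out ...]
1, 128), (352, 130), (353, 125), (354, 119), (355, 116), (356, 111), (357, 105), (358, 82), (359, 37), (360, 114), (361, 108)]
20.5 edges 408.6 502.1 line [np.float64(448.0), np.float64(452.9), np.float64(457.8), np.float64(462.7), np.float64(467.5)]
21.5 edges 411.5 505.0 line [np.float64(451.1), np.float64(456.0), np.float64(460.9), np.float64(465.7), np.float64(470.5)]
22.5 edges 414.4 507.9 line [np.float64(454.1), np.float64(459.0), np.float64(463.9), np.float64(468.8), np.float64(473.6)]
stop top edges u at y=0 98 [np.float64(499.8), np.float64(565.3)]
stop top edges u at y=0 100.5 [np.float64(507.2), np.float64(572.7)]
stop top edges u at y=0 103 [np.float64(514.7), np.float64(580.1)]
```

```bash
echo '5,50,22,0,0,0,0;5,100,45,0,0,0,-6;5,150,67,0,0,0,-12;5,200,89,0,0,0,-18;5,250,111,0,0,0,-23.6' > mv.in && python3 nudge.py mv.in | grep -E 'pos|ft_force:'; python3 - <<'E'
from h import *
s=bot.state();R=s['tcp_rot'];print(s['tcp_pos'],R.T@(np.array([541.2,-4.5,300])-s['tcp_pos']),np.degrees(np.arctan2(R[1,1],R[0,1])))
E
```

```text
tcp_pos: [568.2, -52.7, 384.6]
ft_force: [0.5, -0.9, -1.0]
[568.15273074 -52.65835632 384.58518227] [36.88433313 41.11947674 84.55214154] 77.42011917089924
```

```bash
echo '5,37,40,0,0,0,0;5,37,40,40,0,0,0;5,37,40,90,0,0,0;5,37,40,140,0,0,0;5,37,40,155,0,0,0' > mv.in && python3 nudge.py mv.in | grep -E 'pos|ft_force:'; echo '5,0,0,0,0,0,0;5,0,0,0,0,0,0;5,0,0,0,0,0,0;5,0,0,0,0,0,0' > mv.in && python3 nudge.py mv.in | grep -E 'pos|rot|ft_force:'
```

```text
tcp_pos: [540.8, -6.8, 226.4]
ft_force: [0.3, 0.4, -0.3]
tcp_pos: [543.0, -7.6, 230.2]
tcp_rot: [[-0.975, 0.222, 0.002], [0.222, 0.975, -0.0], [-0.002, -0.0, -1.0]]
ft_force: [0.4, 0.2, -1.5]
```

```bash
echo '5,0,0,5,0,0,0;5,0,0,9,0,0,0;5,0,0,9,0,0,0;5,0,0,9,0,0,0;5,0,0,9,0,0,0' > mv.in && python3 nudge.py mv.in | grep -E 'pos|ft_force:'; echo '5,0,0,0.5,0,0,0;5,0,0,1,0,0,0;5,0,0,1,0,0,0;5,0,0,1,0,0,0;5,0,0,1,0,0,0' > mv.in && python3 nudge.py mv.in | grep -E 'pos|rot|ft_force:'; echo '5,0,0,0.5,0,0,0;5,0,0,0.5,0,0,0;5,0,0,0.5,0,0,0;5,0,0,0.5,0,0,0' > mv.in && python3 nudge.py mv.in | grep -E 'pos|rot|ft_force:'
```

```text
tcp_pos: [542.6, -7.5, 220.1]
ft_force: [-0.1, -0.4, -1.4]
tcp_pos: [542.6, -7.5, 219.1]
tcp_rot: [[-0.975, 0.222, 0.0], [0.222, 0.975, -0.0], [-0.0, -0.0, -1.0]]
ft_force: [1.4, -0.1, -2.4]
tcp_pos: [542.6, -7.5, 218.6]
tcp_rot: [[-0.975, 0.222, 0.0], [0.222, 0.975, -0.0], [-0.0, 0.0, -1.0]]
ft_force: [0.3, -0.3, -1.6]
```

```bash
echo '5,0,0,0.3,0,0,0;5,0,0,0.3,0,0,0;5,0,0,0.3,0,0,0' > mv.in && python3 nudge.py mv.in | grep -E 'pos|ft_force:'; echo '94,0,0,0,0,0,0;94,0,0,0,0,0,0;94,0,0,0,0,0,0;94,0,0,0,0,0,0;94,0,0,0,0,0,0' > mv.in && python3 nudge.py mv.in | grep -E 't:|pos|rot|force:|wid'; echo '94,0,0,0,0,0,0;94,0,0,0,0,0,0;94,0,0,0,0,0,0;94,0,0,0,0,0,0;94,0,0,0,0,0,0' > mv.in && python3 nudge.py mv.in | grep -E 't:|pos|rot|force:|wid'
```

```text
tcp_pos: [542.6, -7.5, 218.6]
ft_force: [-2.8, 0.6, 3.6]
t: 36.33
tcp_pos: [542.5, -7.5, 218.2]
tcp_rot: [[-0.975, 0.221, 0.0], [0.221, 0.975, -0.0], [-0.0, -0.0, -1.0]]
ft_force: [0.7, 0.0, -0.7]
width: 60.1
grip_force: 0.0
t: 36.95
tcp_pos: [542.5, -7.5, 218.3]
tcp_rot: [[-0.975, 0.222, 0.0], [0.222, 0.975, -0.0], [-0.0, -0.0, -1.0]]
ft_force: [0.7, 0.0, -0.5]
width: 94.1
grip_force: 0.0
```

Released on the bench. I'll rise clear and take one last look at the tube and the float.

```bash
echo '94,0,0,-40,0,0,0;94,0,0,-95,0,0,0;94,0,0,-150,0,0,0;94,0,0,-186,0,0,0;94,0,0,-186,0,0,0' > mv.in && python3 nudge.py mv.in | grep -E 'pos|ft_force:';echo '94,0,0,0,0,0,0;94,0,0,0,0,0,0;94,0,0,0,0,0,0;94,0,0,0,0,0,0' > mv.in && python3 nudge.py mv.in | grep -E 't:|pos|ft_force:'; python3 -c "
from h import *
im=grab('wrist','w5.png')['frame'][:,:,::-1];cv2.imwrite('pics/w5v.png',im)"
```

```text
tcp_pos: [543.2, -7.6, 407.9]
ft_force: [1.0, 0.2, 0.1]
t: 38.08
tcp_pos: [542.5, -7.5, 403.5]
tcp_rot: [[-0.975, 0.222, -0.001], [0.222, 0.975, 0.0], [0.001, -0.0, -1.0]]
ft_force: [-0.1, -0.1, 0.7]
```

View pics/w5v.png

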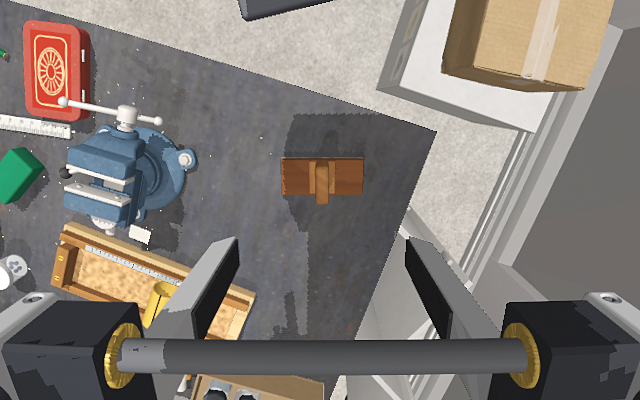

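The float lies flat on the bench at (322,177), off the board. The tube is in place at about (160,300), and the wax block and jar look unmoved.

```bash
python3 -c "
from station import bot, viewer, order
print(order.finish_job())"
```

```text
the job is handed in; nothing more can be done
None
```

The job is handed in, with no verdict returned: in my last measured view (before laying the float down) the tube was one turn along at x ≈ 21.5 mm with its line within about 0.05 rad of the top and the stop at about 100.5 mm, and the float now lies flat on the bench.

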